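Sweep loose paint cakes through the tray gate into the well

TASK

Three loose round paint cakes lie on the raised wooden tray. With your fingertips, gently push them one at a time along the deck and through the narrow gate between the two steel pins, so that each drops into the well behind it; let one settle before the next follows. Do not pinch, squeeze or lift the cakes, and leave the thread spool and the eraser that stand on the deck where they are.

Things in the scene. Friction and masses are not known exactly. Their poses are not given: they have to be found in the camera images.
- tray: fixed wooden tray; origin on the table under mid-deck, z up, +y points from the deck through the gate to the well. Deck 75 mm above the table, x -125 to +125, y -145 to +127 mm, with 8 mm thick rims 14 mm above the deck. The +y rim (inner face y = 125 mm) has the gate at x = 0: a 46 mm gap between two steel pins, 10 mm thick, 22 mm above the deck, centred at x = +-28, y = 129 mm
- gate (a point): middle of the gate on the deck's drop-off edge: tray x = 0, y = 127 mm, at deck height; beyond this edge the deck ends and the well begins. A cake tips in by itself once its centre is a few mm past the edge
- well (a point): middle of the well's mouth at deck height, 29 mm beyond the drop-off edge (tray x = 0, y = 156 mm), axes as the tray's. The well is an open box 62 mm wide (x), 58 mm long (y) and 70 mm deep below the deck; it holds all three cakes, piled any way; its walls stand 14 mm above deck height
- cake_a: white paint cake, a round disc 34 mm across and 14 mm thick, about 30 g, lying flat on the tray's deck (the three cakes are alike); origin at the centre of the disc, 7 mm above the deck, z up as it starts
- cake_b: white paint cake, a round disc 34 mm across and 14 mm thick, about 30 g, lying flat on the tray's deck (the three cakes are alike); origin at the centre of the disc, 7 mm above the deck, z up as it starts
- cake_c: white paint cake, a round disc 34 mm across and 14 mm thick, about 30 g, lying flat on the tray's deck (the three cakes are alike); origin at the centre of the disc, 7 mm above the deck, z up as it starts
- spool: wooden thread spool standing upright on the deck in one of the two corners beside the gate, 31 mm across, 40 mm high; origin at the centre of its underside. Bystander
- eraser: block eraser lying on the deck in the other corner beside the gate, 25 x 43 x 15 mm (x, y, z); origin at the centre of its underside. Bystander
Mind the look-alikes: they are no part of the job. What is shaped like the cake_b but orange is not meant.

How it is judged:
On the way, in this order (a step that is already met when the one before it is completed fails the run):
1. a first cake, alone, is down in the well (((x of cake_a in the frame of well between -0.032 and 0.032 m and y of cake_a in the frame of well between -0.031 and 0.031 m and z of cake_a in the frame of well between -0.08 and -0.01 m) or (x of cake_b in the frame of well between -0.032 and 0.032 m and y of cake_b in the frame of well between -0.031 and 0.031 m and z of cake_b in the frame of well between -0.08 and -0.01 m) or (x of cake_c in the frame of well between -0.032 and 0.032 m and y of cake_c in the frame of well between -0.031 and 0.031 m and z of cake_c in the frame of well between -0.08 and -0.01 m))), for 0.2 s.
2. a second cake has followed it ((((x of cake_a in the frame of well between -0.032 and 0.032 m and y of cake_a in the frame of well between -0.031 and 0.031 m and z of cake_a in the frame of well between -0.08 and -0.01 m) and (x of cake_b in the frame of well between -0.032 and 0.032 m and y of cake_b in the frame of well between -0.031 and 0.031 m and z of cake_b in the frame of well between -0.08 and -0.01 m)) or ((x of cake_a in the frame of well between -0.032 and 0.032 m and y of cake_a in the frame of well between -0.031 and 0.031 m and z of cake_a in the frame of well between -0.08 and -0.01 m) and (x of cake_c in the frame of well between -0.032 and 0.032 m and y of cake_c in the frame of well between -0.031 and 0.031 m and z of cake_c in the frame of well between -0.08 and -0.01 m)) or ((x of cake_b in the frame of well between -0.032 and 0.032 m and y of cake_b in the frame of well between -0.031 and 0.031 m and z of cake_b in the frame of well between -0.08 and -0.01 m) and (x of cake_c in the frame of well between -0.032 and 0.032 m and y of cake_c in the frame of well between -0.031 and 0.031 m and z of cake_c in the frame of well between -0.08 and -0.01 m)))), for 0.2 s.
3. the third cake has followed (x of cake_a in the frame of well between -0.032 and 0.032 m and y of cake_a in the frame of well between -0.031 and 0.031 m and z of cake_a in the frame of well between -0.08 and -0.01 m and x of cake_b in the frame of well between -0.032 and 0.032 m and y of cake_b in the frame of well between -0.031 and 0.031 m and z of cake_b in the frame of well between -0.08 and -0.01 m and x of cake_c in the frame of well between -0.032 and 0.032 m and y of cake_c in the frame of well between -0.031 and 0.031 m and z of cake_c in the frame of well between -0.08 and -0.01 m), for 0.2 s.
At the end, for the whole second after the job is handed in: all three cakes lie at rest in the well, their centres at least 10 mm below deck height and within the well's walls; the spool and the eraser are within 15 mm of where they stood (all of step 3 and linear speed of each of cake_a, cake_b, cake_c below 0.02 m/s and distance of each of spool, eraser from where it was at the start of the episode below 0.015 m); the robot touches nothing.
It fails at once if a cake was lifted: its centre rose more than 15 mm above its resting height on the deck (z of any of cake_a, cake_b, cake_c in the frame of well above 0.022 m).
It fails at once if a cake was pinched, squeezed or pressed with more than 15 N (contact force between the fingers and cake_a above 15 N or contact force between the fingers and cake_b above 15 N or contact force between the fingers and cake_c above 15 N).
It fails at once if the spool or the eraser was shoved more than 15 mm or the spool was tipped over (distance of any of spool, eraser from where it was at the start of the episode above 0.015 m or angle between spool's own z axis and vertical above 0.5 rad).
It also fails if it takes over 58 s, if anything falls off the work surface, if the arm or the gripper's body presses on something with over 40 N, if the wrist force passes 120 N, or if a joint passes its speed limit or range.

ROBOT

A 7-joint arm with a two-finger parallel gripper is mounted at the origin on the work surface; the furniture and walls round the work are solid. World frame = base frame: x ahead of the robot, y to its left, z up, the work surface at z = 0. Lengths are in m, angles in rad, forces in N, time in s.
With the tool pointing down it reaches from about 0.4 to 0.85 m from the base axis. Payload 4.5 kg.
Tool frame: the origin (TCP) lies at the very end of the fingers, on their centre line; the grasp point (between the pads) lies 19 mm behind it; z points along the fingers, y is the line along which they close (so a half turn about z gives the same grasp; the last joint's range is limited). The gripper opens to 85 mm and grips with 20 to 120 N. Pads are 22 mm wide; open, the fingers measure 114 mm over their backs; the gripper's body (76 mm by 85 mm) begins 54 mm behind the grasp point. The pads swing forward as they close: fully open they stand 13 mm farther back than shut.
Start: joints at [-1.123, 0.689, -0.195, 1.565, 0.157, 0.902, -0.215], TCP at [0.251, 0.572, 0.198] pointing down, gripper open.
Joint ranges: [-3.01, 3.01], [-0.46, 2.08], [-1.47, 1.51], [0.13, 2.56], [-1, 4.14], [0.04, 2.09], [-2.66, 2.66]. Speed limits (rad/s): [2.57, 2.57, 3.14, 3.14, 3.14, 3.14, 3.14].

INTERFACE

Orientations are given as a unit quaternion [x, y, z, w].
In Python, from cell import arm, cams gives the robot as it stands.
- The arm moves only by the tool arm_command, never from a script. Its argument "increments" is a list of rows, each an object with "travel": the shift along the tool's x, y, z in units of 0.025 m (1.0 is 0.025 m), a list of three; "rotation": the turn, a rotation vector about the tool's x, y, z in units of 360 degrees (1.0 is 360 degrees), a list of three; "grip": the finger opening in mm, from 0 to 85.4. In form: [{"travel": [dx, dy, dz], "rotation": [ax, ay, az], "grip": grip}, ...]. A call has 1 to 8 rows; each row shifts and turns the commanded pose from where the row before left it, along the tool's axes as they then stand; what a row does not reach is not made up. A row lasts 1/12 s, in which the tool goes at most 41.7 mm and 7.16 degrees, less where a joint would pass 70% of its speed; a pose out of reach is approached as far as the arm can. A call with a number of a shift or a turn outside -1 to 1 is refused whole. A call with a gripper value outside its range is refused whole. The fingers move at their own pace and stop on an object; "grip_force" is the grip in N (left out, the last holds). Time passes only in rows, so rows that do not move let the fingers close. It gives the time, the measured TCP pose, the force, the opening and the grip force at its end, in the units of the state.
- arm.observe(): the state, without advancing time (a new reading comes with each control period).
- cams.snapshot(name): name is "scene" or "top" or "wrist"; returns (picture, depth): 384x512x3 uint8, blue, green, red; 384x512 float32, m along the optical axis (not along the pixel's ray), 0 where there is no reading.
- cams.camera_params(name): a dict with "vfov" (degrees; the focal length in pixels is half the picture's height over the tangent of half this angle, whatever the lens; pixels are square), "cx", "cy" (the principal point, pixels), "k1" (the pictures are not rectified: a ray, as slopes to the right and down, at radius r is drawn at 1 + k1 r^2 times it, then the intrinsics apply), "extrinsics" (4x4, takes a point from camera to world coordinates); the wrist camera has in their place "tool_from_camera" (4x4, takes a point from camera to tool coordinates, whose origin is the TCP and whose axes are the flange's). Camera axes: x right, y up, looking along -z (the intrinsics and any distortion apply to the point x, -y, -z); pixel columns grow to the right and rows downward; lengths in m; the calibration is good to about 2 mm. A picture is of the moment at which its call begins: read the wrist's pose just before it. camera_params takes no time and is no camera call.
- arm.close_job(): hands the job in; it is judged then, once.
Trained networks look in the newest picture that a camera, given by its name, has taken for a name from the list of things; names that differ only in an ending like _2 or _b are one class to them, and where a whole thing is asked for, a point or a joint stands for the part that bears it (a point fixed in the world has none). Each returns a list of dicts, best first, with "confidence" (0 to 1); they miss things now and then, are a little off and sometimes report something else, mostly with a low value. They report only what shows in the picture. A call takes as long as a camera call. They do not tell look-alikes from the thing itself.
- cams.search_frame(label, camera): "box" ([left, top, width, height] in pixels, round what is visible of it).
The state is a dict: "time": time; "joints": joint angles; "qd": joint speeds; "effort": joint torques, N m; "position": TCP position; "eef_rot": TCP orientation; "contact_force": force on the tool from outside, world axes, zero at the start; "torque": the same for the moment, N m; "opening": finger opening in m; "grip_force": force on a finger pad.
Only numpy, scipy, OpenCV 4.12 (cv2) and the standard library are available. Lean on these libraries where they do the work, as an engineer would, in place of code of your own. Each camera call takes 0.05 s, during which the arm holds its last target. There are 200 camera calls.

## Working session

There is one attempt and no reset: what is moved stays moved. The work goes in short steps, Python scripts to look and compute and a tool call to move; the robot and the scene stay as the last step left them, time stands still between calls to the robot, and variables do not carry over. Pictures are saved under pics/ and viewed, at most 10 in all, crops included, and the job is handed in when it is done.

Besides the shell and the picture viewer there is one more tool, called after "Call:" by a JSON object that holds its "op" and its "data". arm_command: Moves the arm, as the interface text tells. Shifts and turns lie within -1 to 1; 1 stands for 0.025 m of shift or 360 degrees of turn. Its arguments: {"type":"object","properties":{"increments":{"type":"array"},"grip_force":{"type":"number"}},"required":["increments"]}

```bash
ls; mkdir -p pics; cat > h.py <<'E'
import numpy as np, cv2
from cell import arm, cams
from scipy.spatial.transform import Rotation as R
def K(p):
    f=192/np.tan(np.radians(p["vfov"])/2); return np.array([[f,0,p["cx"]],[0,f,p["cy"]],[0,0,1]])
def T(name):
    p=cams.camera_params(name)
    if name!="wrist": return p,np.array(p["extrinsics"])
    s=arm.observe(); M=np.eye(4); M[:3,:3]=R.from_quat(s["eef_rot"]).as_matrix(); M[:3,3]=s["position"]
    return p,M@np.array(p["tool_from_camera"])
def slopes(p,uv):
    k=K(p); d=np.array([(uv[0]-k[0,2])/k[0,0],(uv[1]-k[1,2])/k[1,1]]); s=d.copy()
    for _ in range(30): s=d/(1+p["k1"]*(s@s))
    return s
def world(name,uv,depth=None,z=None,pT=None):
    p,M=pT or T(name); s=slopes(p,uv); ray=np.array([s[0],-s[1],-1.])
    if depth is None:
        d=M[:3,:3]@ray; depth=(z-M[2,3])/d[2]
    return M[:3,:3]@(ray*depth)+M[:3,3]
E
python3 - <<'E'
from h import *
s=arm.observe(); print(s)
for n in ("top","scene"):
    im,d=cams.snapshot(n); cv2.imwrite(f"pics/{n}0.png",im); np.save(f"pics/{n}0.npy",d)
    p,M=T(n); print(n,p)
    for l in ("cake_a","spool","eraser","tray","gate"):
        for r in cams.search_frame(l,n):
            b=r["box"]; uv=(b[0]+b[2]/2,b[1]+b[3]/2); z=d[int(uv[1]),int(uv[0])]
            print(n,l,round(r["confidence"],2),np.round(b),np.round(world(n,uv,z),3) if z else None)
E
```

```text
pics
{'time': 0.0, 'joints': array([-1.12321269,  0.6899975 , -0.1945243 ,  1.56639144,  0.15731341,
        0.90252838, -0.21513423]), 'qd': array([-1.02407645e-04,  1.84396745e-03, -5.96679427e-05,  6.67510999e-04,
        3.17255406e-04,  2.70382148e-04,  1.13930288e-03]), 'effort': array([-8.93894994e-04, -5.39596510e+01, -1.26700625e+00, -1.58543265e+01,
        9.04436165e-03,  9.38025245e-03,  8.01697610e-06]), 'position': array([0.25104926, 0.57154563, 0.19746333]), 'eef_rot': array([ 2.05383528e-01,  9.78681090e-01, -9.56888923e-04, -1.24685618e-04]), 'contact_force': array([-0.15948328,  0.06805379, -0.59384405]), 'torque': array([-0.02902506, -0.0373764 ,  0.0250181 ]), 'grip_force': 0.0, 'opening': 0.08567586210923778}
top {'vfov': 46.70612004438047, 'cx': 252.87766809005674, 'cy': 191.8633884238276, 'k1': -0.16807215953850804, 'extrinsics': array([[ 0.00677095,  0.98657262, -0.16318281,  0.3468628 ],
       [-0.99997232,  0.00718337,  0.00193743,  0.04005278],
       [ 0.00308361,  0.16316517,  0.98659395,  0.92051305],
       [ 0.        ,  0.        ,  0.        ,  1. 
[... 1016 characters left out ...]
     ,  1.        ]])}
scene cake_a 0.77 [346. 237.  15.  10.] [ 0.35  -0.106  0.015]
scene cake_a 0.71 [310. 254.  18.  17.] [ 0.343 -0.012  0.014]
scene cake_a 0.65 [280. 270.  18.  17.] [0.343 0.061 0.014]
scene cake_a 0.64 [293. 185.  18.  17.] [ 0.464 -0.055  0.087]
scene cake_a 0.59 [278. 152.  14.  14.] [ 0.592 -0.102  0.087]
scene cake_a 0.5 [282. 170.  14.  12.] [ 0.526 -0.069  0.088]
scene cake_a 0.43 [190. 134. 179. 136.] [ 0.481 -0.011  0.073]
scene spool 0.72 [211. 159.  21.  20.] [0.613 0.051 0.103]
scene eraser 0.77 [250. 214.  26.  12.] [0.433 0.061 0.092]
scene tray 0.56 [191. 136. 182. 135.] [ 0.474 -0.012  0.073]
scene gate 0.66 [189. 131. 183. 141.] [ 0.478 -0.012  0.076]
```

```bash
python3 - <<'E'
from h import *
im=cv2.imread("pics/top0.png"); c=im[90:280,185:385]; cv2.imwrite("pics/top0c.png",cv2.resize(c,None,fx=4,fy=4*0.78,interpolation=cv2.INTER_CUBIC) if 0 else cv2.resize(c,(600,570),interpolation=cv2.INTER_CUBIC))
E
```

```text
(no output)
```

View pics/top0c.png

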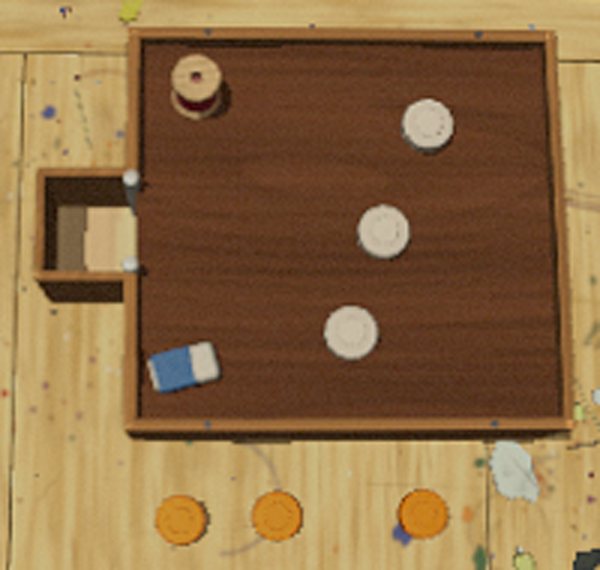

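The three white discs on the deck, at full-image px ≈ (328,132), (313,167) and (302,201), are the cakes. The three orange discs on the table, at px ≈ (245,263), (277,262) and (326,261), are look-alikes. The spool is at (250,119) and the eraser at (246,212). The gate pins are at (229,149) and (229,178).

```bash
python3 - <<'E'
from h import *
im=cv2.imread("pics/top0.png"); pT=T("top")
f=lambda c:(185+c[0]/3,90+c[1]/3)
for n,c,z in [("pin+x",(131,176),.097),("pin-x",(131,264),.097),("rim UL",(128,30),.089),("UR",(556,30),.089),("LR",(572,425),.089),("LL",(127,428),.089)]:
    print(n,np.round(world("top",f(c),z=z,pT=pT),4))
hsv=cv2.cvtColor(im,cv2.COLOR_BGR2HSV)
m=((hsv[...,1]<70)&(hsv[...,2]>130)).astype(np.uint8)
n,_,st,ce=cv2.connectedComponentsWithStats(m)
for i in range(1,n):
    if st[i,4]>60: print(st[i],ce[i],np.round(world("top",ce[i],z=.089,pT=pT),4))
w=cams.camera_params("wrist"); print(w)
E
```

```text
pin+x [0.5664 0.0853 0.097 ]
pin-x [0.5093 0.0843 0.097 ]
rim UL [0.6682 0.0895 0.089 ]
UR [ 0.6728 -0.1958  0.089 ]
LR [ 0.4096 -0.195   0.089 ]
LL [0.4067 0.0857 0.089 ]
[297  48  33  18 116] [313.68965517  56.27586207] [ 0.7655 -0.0837  0.089 ]
[123  92  11  14 111] [127.99099099  98.45045045] [0.6726 0.2903 0.089 ]
[319 123  17  16 210] [327.19047619 130.75238095] [ 0.6066 -0.1061  0.089 ]
[447 155  26  36 611] [459.21603928 172.75286416] [ 0.526  -0.3722  0.089 ]
[304 158  17  18 230] [312.39130435 166.68695652] [ 0.5342 -0.0756  0.089 ]
[ 56 190  15  38 447] [ 62.78076063 207.03803132] [0.4518 0.4081 0.089 ]
[293 192  18  18 243] [301.52263374 200.18518519] [ 0.4691 -0.0538  0.089 ]
[248 204  10  13  99] [252.11111111 210.11111111] [0.4496 0.0396 0.089 ]
[ 59 234  11  10  93] [ 63.74193548 238.34408602] [0.391  0.4021 0.089 ]
[348 237  17  20 245] [355.72244898 246.70612245] [ 0.3813 -0.1557  0.089 ]
[386 242  34  31 596] [401.64932886 256.29865772] [ 0.3626 -0.2445  0.089 ]
[ 83 255  10  44 256] [ 87.62109375 275.61328125] [0.3214 0.3501 0.089 ]
[479 274  10  16 124] [482.7822
[... 272 characters left out ...]

[ 466  333   45   51 1111] [483.55535554 356.01080108] [ 0.1655 -0.4104  0.089 ]
[ 96 334  11  10  82] [101.48780488 338.51219512] [0.2047 0.3194 0.089 ]
[438 355  17  29 373] [446.49329759 369.32975871] [ 0.1452 -0.3319  0.089 ]
{'vfov': 62.74825700523814, 'cx': 252.0038320092773, 'cy': 192.58517545152705, 'k1': -0.007129493600976412, 'tool_from_camera': array([[ 2.03432955e-04,  9.62883826e-01,  2.69916091e-01,
         6.82829507e-02],
       [ 9.99999964e-01, -2.43274110e-04,  1.14153098e-04,
         1.87721457e-04],
       [ 1.75579769e-04,  2.69916058e-01, -9.62883841e-01,
        -1.75618358e-01],
       [ 0.00000000e+00,  0.00000000e+00,  0.00000000e+00,
         1.00000000e+00]])}
```

Call:
{"op": "arm_command", "data": {"increments": [{"travel":[-0.72,-0.69,0],"rotation":[0,0,0.0195],"grip":20},{"travel":[-0.8,-0.6,0],"rotation":[0,0,0.0195],"grip":20},{"travel":[-0.87,-0.5,0],"rotation":[0,0,0.0195],"grip":20},{"travel":[-0.92,-0.39,0],"rotation":[0,0,0.0195],"grip":20},{"travel":[-0.96,-0.28,0],"rotation":[0,0,0.0195],"grip":20},{"travel":[-0.99,-0.16,0],"rotation":[0,0,0.0195],"grip":20},{"travel":[-1,-0.03,0],"rotation":[0,0,0.0195],"grip":20},{"travel":[-1,0.09,0],"rotation":[0,0,0.0195],"grip":20}]}}

```text
time: 1.27
position: [0.3276, 0.3861, 0.1986]
eef_rot: [0.644, 0.765, 0.0, -0.0]
contact_force: [0.1, 0.5, 0.6]
opening: 0.0201
grip_force: 0.0
```

Call:
{"op": "arm_command", "data": {"increments": [{"travel":[-1,0.4,0],"rotation":[0,0,0.0125],"grip":20},{"travel":[-1,0.4,0],"rotation":[0,0,0.0125],"grip":20},{"travel":[-1,0.4,0],"rotation":[0,0,0],"grip":20},{"travel":[-1,0.4,0],"rotation":[0,0,0],"grip":20},{"travel":[-1,0.4,0],"rotation":[0,0,0],"grip":20},{"travel":[-1,0.4,0],"rotation":[0,0,0],"grip":20},{"travel":[-1,0.4,0],"rotation":[0,0,0],"grip":20},{"travel":[-1,0.4,0],"rotation":[0,0,0],"grip":20}]}}

```text
time: 1.93
position: [0.4173, 0.1905, 0.1985]
eef_rot: [0.7, 0.714, 0.0, 0.0]
contact_force: [-0.1, 0.5, -0.9]
opening: 0.0199
grip_force: 0.0
```

Call:
{"op": "arm_command", "data": {"increments": [{"travel":[-1,0.4,0],"rotation":[0,0,0],"grip":20},{"travel":[-1,0.4,0],"rotation":[0,0,0],"grip":20},{"travel":[-1,0.4,0],"rotation":[0,0,0],"grip":20},{"travel":[-1,0.4,0],"rotation":[0,0,0],"grip":20},{"travel":[-1,0.4,0],"rotation":[0,0,0],"grip":20},{"travel":[-1,0.4,0],"rotation":[0,0,0],"grip":20},{"travel":[-1,0.4,0],"rotation":[0,0,0],"grip":20},{"travel":[-1,0.4,0],"rotation":[0,0,0],"grip":20}]}}

```text
time: 2.6
position: [0.5013, -0.0081, 0.1985]
eef_rot: [0.7, 0.714, 0.0, 0.0]
contact_force: [0.7, -0.5, -1.0]
opening: 0.02
grip_force: 0.0
```

Call:
{"op": "arm_command", "data": {"increments": [{"travel":[-0.95,0.25,0],"rotation":[0,0,0],"grip":20},{"travel":[-0.95,0.25,0],"rotation":[0,0,0],"grip":20},{"travel":[-0.95,0.25,0],"rotation":[0,0,0],"grip":20},{"travel":[-0.95,0.25,0],"rotation":[0,0,0],"grip":20},{"travel":[-0.95,0.25,0],"rotation":[0,0,0],"grip":20},{"travel":[0,0,0],"rotation":[0,0,0],"grip":20},{"travel":[0,0,0],"rotation":[0,0,0],"grip":20}]}}

```text
time: 3.18
position: [0.5344, -0.1267, 0.1983]
eef_rot: [0.701, 0.713, -0.0, 0.0]
contact_force: [-0.5, -0.1, -0.4]
opening: 0.0199
grip_force: 0.0
```

```bash
cat >> h.py <<'E'
def look(tag):
    "wrist picture; white blobs at cake-top height, relative to TCP along tool x,y (mm) and in world"
    s=arm.observe(); pT=T("wrist"); im,d=cams.snapshot("wrist"); cv2.imwrite(f"pics/{tag}.png",im)
    Rt=R.from_quat(s["eef_rot"]).as_matrix(); print("t",round(s["time"],2),"tcp",np.round(s["position"],4),"ty deg",round(np.degrees(np.arctan2(Rt[1,1],Rt[0,1])),2))
    hsv=cv2.cvtColor(im,cv2.COLOR_BGR2HSV); m=((hsv[...,1]<70)&(hsv[...,2]>110)).astype(np.uint8)
    n,_,st,ce=cv2.connectedComponentsWithStats(m)
    for i in range(1,n):
        if st[i,4]>500:
            c=st[i,:2]+st[i,2:4]/2; w=world("wrist",c,z=.089,pT=pT); t=Rt.T@(w-s["position"])*1000
            dd=d[int(c[1]),int(c[0])]; w2=world("wrist",c,dd,pT=pT)
            print(st[i],"world",np.round(w,4),"tool",np.round(t,1),"z by depth",np.round(w2[2],4))
E
python3 -c "
from h import *
look('w1')"
```

```text
t 3.18 tcp [ 0.5344 -0.1267  0.1983] ty deg 0.95
[  408     0   104   257 11759] world [ 0.7193 -0.0757  0.089 ] tool [ 48.  185.6 109.3] z by depth -0.309
[ 160   80   39   40 1164] world [ 0.4704 -0.0557  0.089 ] tool [ 72.1 -62.9 109.2] z by depth 0.0906
[ 235  108   37   37 1068] world [ 0.5351 -0.0772  0.089 ] tool [ 49.5   1.5 109.2] z by depth 0.0899
[ 313  143   37   36 1012] world [ 0.607  -0.1069  0.089 ] tool [ 18.6  72.8 109.3] z by depth 0.0898
[ 94 251  47  38 954] world [ 0.4001 -0.2218  0.089 ] tool [ -92.8 -135.9  109.3] z by depth 0.0064
[431 306  78  17 586] world [ 0.7681 -0.2685  0.089 ] tool [-145.6  231.3  109.4] z by depth -0.1342
```

View pics/w1.png

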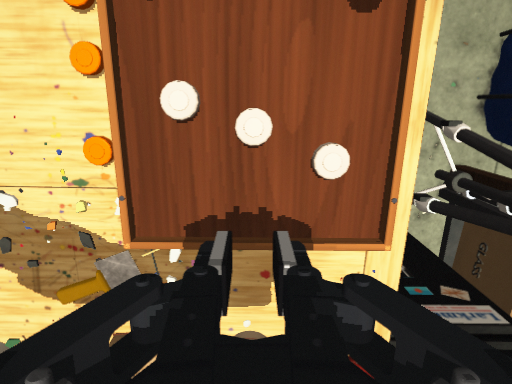

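Call:
{"op": "arm_command", "data": {"increments": [{"travel":[0,0.06,0.95],"rotation":[0,0,0],"grip":20},{"travel":[0,0,0.95],"rotation":[0,0,0],"grip":20},{"travel":[0,0,0.95],"rotation":[0,0,0],"grip":20},{"travel":[0,0,0.95],"rotation":[0,0,0],"grip":20},{"travel":[0,0,0.7],"rotation":[0,0,0],"grip":20},{"travel":[0,0,0.2],"rotation":[0,0,0],"grip":20},{"travel":[0.2,0,0],"rotation":[0,0,0],"grip":20},{"travel":[0.2,0,0],"rotation":[0,0,0],"grip":20}]}}

```text
time: 3.9
position: [0.536, -0.1139, 0.0814]
eef_rot: [0.7, 0.714, 0.0, 0.0]
contact_force: [0.6, 0.5, -0.1]
opening: 0.0199
grip_force: 0.0
```

```bash
python3 -c "
from h import *
look('w2')"
```

```text
t 3.9 tcp [ 0.536  -0.1139  0.0814] ty deg 1.16
[  96   89   65   65 3220] world [ 0.4705 -0.0553  0.089 ] tool [ 59.9 -64.3  -7.6] z by depth 0.0897
[ 221  134   62   61 2821] world [ 0.5354 -0.0768  0.089 ] tool [37.2  0.2 -7.6] z by depth 0.0896
[ 347  188   58   58 2631] world [ 0.6063 -0.1055  0.089 ] tool [ 7.  70.5 -7.6] z by depth 0.0897
```

View pics/w2.png

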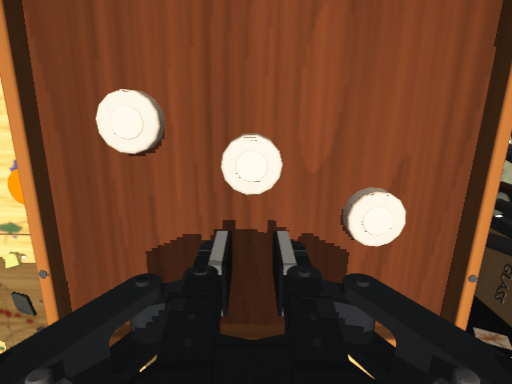

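Call:
{"op": "arm_command", "data": {"increments": [{"travel":[0.2,0,0],"rotation":[0,0,0],"grip":20},{"travel":[0.15,0,0],"rotation":[0,0,0],"grip":20},{"travel":[0.15,0,0],"rotation":[0,0,0],"grip":20},{"travel":[0.2,0.01,0],"rotation":[0,0,0],"grip":20},{"travel":[0.25,0.01,0],"rotation":[0,0,0],"grip":20},{"travel":[0.25,0.01,0],"rotation":[0,0,0],"grip":20},{"travel":[0.25,0.01,0],"rotation":[0,0,0],"grip":20},{"travel":[0.25,0.01,0],"rotation":[0,0,0],"grip":20}]}}

```text
time: 4.62
position: [0.536, -0.0715, 0.0807]
eef_rot: [0.7, 0.714, 0.0, -0.0]
contact_force: [-0.2, 0.3, -0.4]
opening: 0.0199
grip_force: 0.0
```

```bash
python3 -c "
from h import *
look('w3')"
```

```text
t 4.62 tcp [ 0.536  -0.0715  0.0807] ty deg 1.15
[  51    0   59   37 1662] world [0.4517 0.0351 0.089 ] tool [108.3 -82.1  -8.2] z by depth 0.0886
[ 104  168   63   59 2837] world [ 0.4712 -0.0541  0.089 ] tool [ 18.7 -64.5  -8.2] z by depth 0.0903
[ 210  206   67   57 2578] world [ 0.5314 -0.075   0.089 ] tool [-3.4 -4.7 -8.3] z by depth 0.0893
[343 253  52  37 962] world [ 0.6063 -0.0973  0.089 ] tool [-27.1  69.8  -8.3] z by depth 0.09
```

View pics/w3.png

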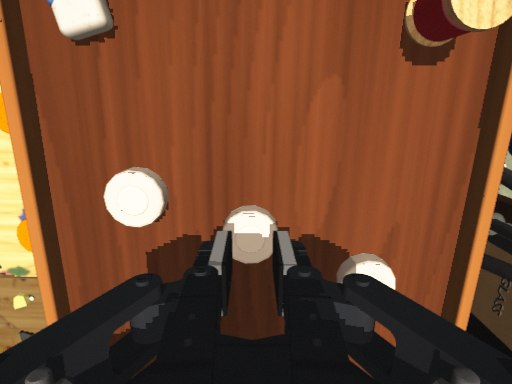

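The middle cake, at px (250,235), now seems to lie under the fingertips instead of ahead of them. The left cake is at (136,197) and the right one at (367,275). I'll check the depth at the fingertips.

```bash
python3 - <<'E'
from h import *
s=arm.observe(); pT=T("wrist"); im,d=cams.snapshot("wrist"); Rt=R.from_quat(s["eef_rot"]).as_matrix()
for u in (218,224,250,282,290):
    for v in (200,210,222,232,236,240,246,256,262,270,285):
        print(u,v,im[v,u],np.round(Rt.T@(world("wrist",(u,v),d[v,u],pT=pT)-s["position"])*1000,1))
E
```

```text
218 200 [ 39  68 133] [ 13.2 -20.2   5.1]
218 210 [ 41  70 134] [  6.9 -20.4   5.1]
218 222 [ 40  69 133] [ -1.2 -20.7   5.9]
218 232 [121 128 132] [ 11.4 -15.6 -39.8]
218 236 [122 128 133] [ 10.8 -15.3 -43.1]
218 240 [121 127 131] [ 11.  -14.8 -47.7]
218 246 [121 127 132] [ 11.2 -14.1 -54.3]
218 256 [121 128 132] [ 11.1 -13.2 -63.2]
218 262 [85 90 92] [ 11.2 -12.6 -68.3]
218 270 [104 109 113] [  9.4 -12.4 -71. ]
218 285 [18 18 16] [ 10.8 -11.1 -83.4]
224 200 [ 35  63 120] [ 13.  -16.7   5.7]
224 210 [ 34  61 120] [  6.8 -16.8   5.3]
224 222 [27 37 62] [ -0.9 -17.    5. ]
224 232 [121 128 132] [ 11.1 -12.9 -39. ]
224 236 [121 127 132] [ 11.2 -12.5 -43.8]
224 240 [120 127 130] [ 11.2 -12.1 -48.3]
224 246 [91 96 99] [ 10.8 -11.6 -53.5]
224 256 [25 24 26] [ 10.8 -10.9 -62.6]
224 262 [20 20 20] [ 11.4 -10.3 -68.6]
224 270 [30 28 28] [  8.9 -10.3 -70.1]
224 285 [28 27 28] [  2.8 -10.4 -70.6]
250 200 [ 39  72 136] [13.3 -1.   4.8]
250 210 [121 140 163] [ 8.7 -1.  -0.2]
250 222 [243 252 255] [ 4.5 -0.9 -8.8]
250 232 [246 253 255] [-1.8 -1.  -8.3]
250 236 [139 163 184] [-4.1 -1.  -8.9]
250 2
[... 434 characters left out ...]
3.8 -43.8]
282 240 [122 128 133] [ 11.4  13.3 -48.6]
282 246 [121 128 132] [ 11.3  12.8 -54.5]
282 256 [ 99 105 108] [ 11.3  12.  -63.5]
282 262 [50 52 55] [ 11.2  11.5 -68.2]
282 270 [28 27 29] [  9.5  11.3 -71.2]
282 285 [26 26 27] [  1.9  11.7 -69.1]
290 200 [ 41  73 139] [12.6 23.2  7.1]
290 210 [ 39  73 138] [  68.6    0.2 -175.6]
290 222 [ 42  73 139] [-1.1 23.5  5.8]
290 232 [ 41  72 141] [-7.5 23.7  5.2]
290 236 [ 40  74 141] [-10.5  23.9   6. ]
290 240 [66 74 89] [-13.   23.9   5.6]
290 246 [123 129 133] [ 11.5  16.1 -55. ]
290 256 [123 129 133] [ 10.8  15.2 -62.7]
290 262 [120 127 131] [ 11.2  14.6 -68.3]
290 270 [29 28 27] [ 12.2  13.6 -76. ]
290 285 [22 21 20] [ 12.2  12.5 -85.7]
```

Call:
{"op": "arm_command", "data": {"increments": [{"travel":[-0.6,0,0],"rotation":[0,0,0],"grip":20},{"travel":[-0.6,0,0],"rotation":[0,0,0],"grip":20},{"travel":[-0.6,0,0],"rotation":[0,0,0],"grip":20},{"travel":[-0.2,0,0],"rotation":[0,0,0],"grip":20},{"travel":[0,0,0],"rotation":[0,0,0],"grip":20}]}}

```text
time: 5.13
position: [0.5368, -0.1245, 0.0808]
eef_rot: [0.701, 0.713, -0.0, 0.0]
contact_force: [-0.6, 0.3, -0.4]
opening: 0.02
grip_force: 0.0
```

```bash
python3 - <<'E'
from h import *
im,d=cams.snapshot("scene"); c=im[110:260,210:380]; cv2.imwrite("pics/s1.png",cv2.resize(c,None,fx=4,fy=4,interpolation=cv2.INTER_CUBIC))
print(arm.observe()["position"])
E
```

```text
[ 0.53685943 -0.12283416  0.08070541]
```

View pics/s1.png

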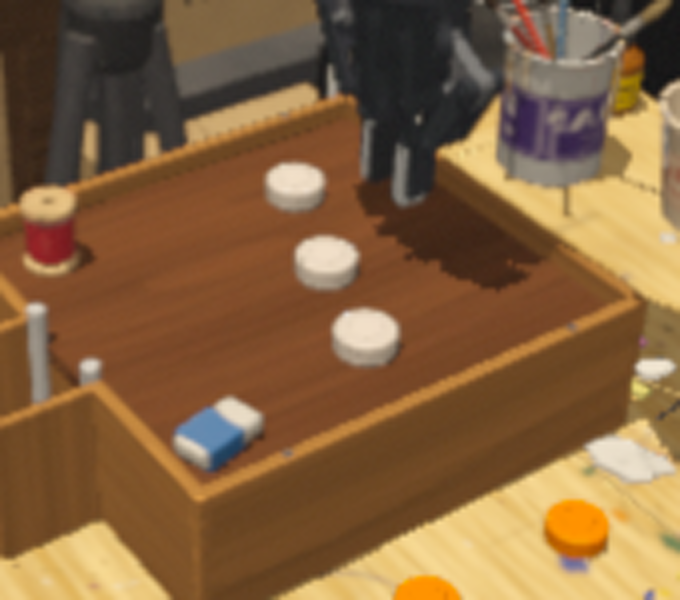

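The picture shows the fingertips, at crop (375,178) and (407,203), hanging a few cm above the deck. The real fingers are about 38 mm shorter than the stated TCP, so I'll lower in small steps and watch the force.

Call:
{"op": "arm_command", "data": {"increments": [{"travel":[0,0,0.15],"rotation":[0,0,0],"grip":20},{"travel":[0,0,0.15],"rotation":[0,0,0],"grip":20},{"travel":[0,0,0.15],"rotation":[0,0,0],"grip":20},{"travel":[0,0,0],"rotation":[0,0,0],"grip":20},{"travel":[0,0,0],"rotation":[0,0,0],"grip":20}]}}

```text
time: 5.6
position: [0.5367, -0.1218, 0.0691]
eef_rot: [0.7, 0.714, -0.0, -0.0]
contact_force: [-0.5, 0.0, -0.8]
opening: 0.0201
grip_force: 0.0
```

```bash
python3 - <<'E'
from h import *
s=arm.observe(); print(s["position"],s["contact_force"])
im,d=cams.snapshot("scene"); 
for uv in ((311.7,160.7),(303.5,154)):
  for z in (.08,.118): print(uv,z,np.round(world("scene",uv,z=z),3), )
pT=T("wrist"); im,d=cams.snapshot("wrist"); Rt=R.from_quat(s["eef_rot"]).as_matrix()
P=np.array([[Rt.T@(world("wrist",(u,v),d[v,u],pT=pT)-s["position"])*1000 for u in range(150,360,2)] for v in range(200,330,2)])
f=P[(d[200:330:2,150:360:2]>0)]; f=f[(f[:,2]<-15)]
for lo,hi in ((-20,-30),(-30,-34),(-34,-38),(-38,-42),(-42,-50),(-50,-60),(-60,-70),(-70,-90),(-90,-120)):
    g=f[(f[:,2]<=lo)&(f[:,2]>hi)]
    if len(g): print(lo,hi,len(g),"x",g[:,0].min().round(1),g[:,0].max().round(1),"y",g[:,1].min().round(1),g[:,1].max().round(1))
E
```

```text
[ 0.53673038 -0.12179329  0.06906988] [-0.49001896  0.04086706 -0.77113588]
(311.7, 160.7) 0.08 [ 0.559 -0.156  0.08 ]
(311.7, 160.7) 0.118 [ 0.515 -0.118  0.118]
(303.5, 154) 0.08 [ 0.593 -0.157  0.08 ]
(303.5, 154) 0.118 [ 0.546 -0.119  0.118]
-20 -30 5 x 7.7 17.4 y 54.9 56.1
-30 -34 4 x 3.3 7.6 y -9.4 10.2
-34 -38 30 x -11.1 5.2 y -9.4 10.2
-38 -42 34 x -10.3 11.2 y -20.0 20.8
-42 -50 128 x -2.9 11.6 y -22.6 23.6
-50 -60 188 x -10.2 11.6 y -22.9 23.8
-60 -70 204 x -11.3 11.7 y -22.8 23.4
-70 -90 1341 x -10.7 14.3 y -34.7 37.1
-90 -120 902 x -0.4 18.2 y -32.4 34.5
```

Call:
{"op": "arm_command", "data": {"increments": [{"travel":[0,-0.05,0.3],"rotation":[0,0,0],"grip":20},{"travel":[0,0,0.3],"rotation":[0,0,0],"grip":20},{"travel":[0,0,0.2],"rotation":[0,0,0],"grip":20},{"travel":[0,0,0.1],"rotation":[0,0,0],"grip":20},{"travel":[0,0,0.06],"rotation":[0,0,0],"grip":20},{"travel":[0,0,0],"rotation":[0,0,0],"grip":20},{"travel":[0,0,0],"rotation":[0,0,0],"grip":20}]}}

```text
time: 6.28
position: [0.5358, -0.1224, 0.0455]
eef_rot: [0.7, 0.714, 0.0, -0.0]
contact_force: [0.0, 0.5, -0.3]
opening: 0.0205
grip_force: 0.0
```

```bash
python3 - <<'E'
from h import *
look('w4')
s=arm.observe(); print(s["contact_force"])
E
```

```text
t 6.28 tcp [ 0.5358 -0.1224  0.0455] ty deg 1.13
[  52   63   83   84 5342] world [ 0.4705 -0.0554  0.089 ] tool [ 68.3 -64.  -43.5] z by depth 0.0896
[ 214  122   77   76 4552] world [ 0.5353 -0.0766  0.089 ] tool [ 45.8   0.4 -43.5] z by depth 0.0889
[ 373  190   73   73 4100] world [ 0.6066 -0.1054  0.089 ] tool [ 15.6  71.1 -43.5] z by depth 0.0901
[-0.99307791  0.46758743  0.49768449]
```

View pics/w4.png

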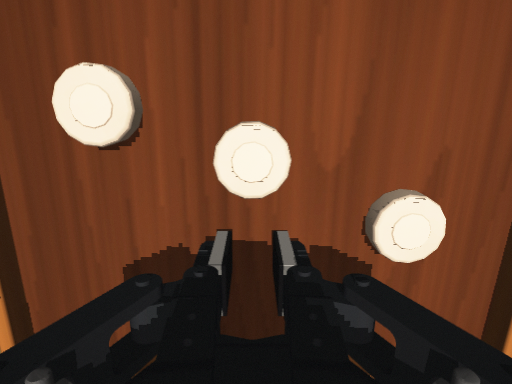

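Call:
{"op": "arm_command", "data": {"increments": [{"travel":[0.3,0,0.06],"rotation":[0,0,0],"grip":20},{"travel":[0.2,0,0],"rotation":[0,0,0],"grip":20},{"travel":[0.15,0,0],"rotation":[0,0,0],"grip":20},{"travel":[0.15,0,0],"rotation":[0,0,0],"grip":20},{"travel":[0.15,0,0],"rotation":[0,0,0],"grip":20},{"travel":[0.2,0.01,0],"rotation":[0,0,0],"grip":20},{"travel":[0.2,0.01,0],"rotation":[0,0,0],"grip":20},{"travel":[0.2,0.01,0],"rotation":[0,0,0],"grip":20}]}}

```text
time: 7.0
position: [0.5358, -0.0831, 0.0441]
eef_rot: [0.7, 0.714, 0.0, 0.0]
contact_force: [1.0, 0.7, -0.6]
opening: 0.0199
grip_force: 0.1
```

```bash
python3 - <<'E'
from h import *
look('w5')
s=arm.observe(); print(s["contact_force"])
E
```

```text
t 7.0 tcp [ 0.5358 -0.0831  0.0441] ty deg 1.13
[  64  158   79   76 4575] world [ 0.4711 -0.0541  0.089 ] tool [ 30.3 -64.1 -44.9] z by depth 0.0891
[ 210  167   85   97 4962] world [ 0.5358 -0.0617  0.089 ] tool [ 21.4   0.4 -44.9] z by depth 0.0893
[ 375  265   57   46 1230] world [ 0.6079 -0.0966  0.089 ] tool [-14.9  71.8 -44.9] z by depth 0.0887
[-0.34651803  1.5378104  -0.32919807]
```

Call:
{"op": "arm_command", "data": {"increments": [{"travel":[0.25,0.01,0],"rotation":[0,0,0],"grip":20},{"travel":[0.25,0.01,0],"rotation":[0,0,0],"grip":20},{"travel":[0.25,0.01,0],"rotation":[0,0,0],"grip":20},{"travel":[0.25,0.01,0],"rotation":[0,0,0],"grip":20},{"travel":[0.25,0.01,0],"rotation":[0,0,0],"grip":20},{"travel":[0.25,0.01,0],"rotation":[0,0,0],"grip":20},{"travel":[0.25,0.01,0],"rotation":[0,0,0],"grip":20},{"travel":[0.25,0.01,0],"rotation":[0,0,0],"grip":20}]}}

```text
time: 7.72
position: [0.5368, -0.0329, 0.044]
eef_rot: [0.7, 0.714, 0.0, -0.0]
contact_force: [0.2, -0.1, -0.1]
opening: 0.0202
grip_force: 0.1
```

Call:
{"op": "arm_command", "data": {"increments": [{"travel":[0.25,0.01,0],"rotation":[0,0,0],"grip":20},{"travel":[0.25,0.01,0],"rotation":[0,0,0],"grip":20},{"travel":[0.25,0.01,0],"rotation":[0,0,0],"grip":20},{"travel":[0.25,0.01,0],"rotation":[0,0,0],"grip":20},{"travel":[0.25,0.01,0],"rotation":[0,0,0],"grip":20},{"travel":[0.25,0.01,0],"rotation":[0,0,0],"grip":20},{"travel":[0.25,0.01,0],"rotation":[0,0,0],"grip":20},{"travel":[0,0,0],"rotation":[0,0,0],"grip":20}]}}

```text
time: 8.38
position: [0.5378, 0.0123, 0.044]
eef_rot: [0.699, 0.715, 0.001, -0.0]
contact_force: [0.5, 0.4, 0.3]
opening: 0.0203
grip_force: 0.0
```

```bash
python3 - <<'E'
from h import *
look('w6')
s=arm.observe(); print(s["contact_force"])
E
```

```text
t 8.38 tcp [0.5378 0.0123 0.044 ] ty deg 1.27
[171  79  26  27 525] world [0.5094 0.0847 0.089 ] tool [ 73.  -26.8 -44.9] z by depth 0.0974
[321  82  25  26 514] world [0.5687 0.0851 0.089 ] tool [ 72.1  32.5 -44.9] z by depth 0.0965
[ 209  166   85  109 5011] world [0.5373 0.0313 0.089 ] tool [ 19.1  -0.  -45. ] z by depth 0.0902
[  25  179   63   43 1777] world [0.4522 0.0387 0.089 ] tool [ 28.3 -84.9 -45. ] z by depth 0.0891
[-0.12993589 -0.1776393  -0.26183087]
```

View pics/w6.png

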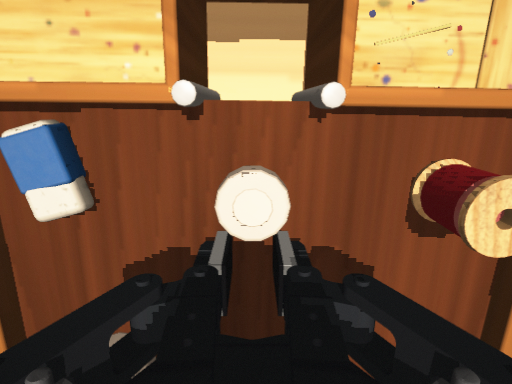

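The cake at px (252,204) sits in the cradle, facing the gate between the pins at (184,93) and (333,95). The eraser is at (50,170) and the spool at (465,205). Before passing the spool I'll check the gripper's side clearance.

```bash
python3 - <<'E'
from h import *
s=arm.observe(); pT=T("wrist"); im,d=cams.snapshot("wrist"); Rt=R.from_quat(s["eef_rot"]).as_matrix()
L=[]
for v in range(236,384,2):
  for u in range(0,512,2):
    if d[v,u]>0: L.append(np.r_[u,v,Rt.T@(world("wrist",(u,v),d[v,u],pT=pT)-s["position"])*1000])
f=np.array(L); dark=f[f[:,4]<-48]
for lo in range(-50,-160,-10):
    g=dark[(dark[:,4]<=lo)&(dark[:,4]>lo-10)&(abs(dark[:,3])<80)]
    if len(g): print(lo,len(g),"x",g[:,2].min().round(),g[:,2].max().round(),"y",g[:,3].min().round(),g[:,3].max().round())
E
```

```text
-50 198 x -10.0 12.0 y -23.0 24.0
-60 224 x -11.0 22.0 y -23.0 79.0
-70 464 x -11.0 23.0 y -41.0 80.0
-80 1559 x -12.0 14.0 y -45.0 46.0
-90 1409 x -13.0 18.0 y -52.0 51.0
-100 2307 x -11.0 18.0 y -57.0 58.0
-110 2972 x -1.0 18.0 y -59.0 60.0
-120 1415 x 9.0 21.0 y -55.0 57.0
-130 15 x 20.0 21.0 y -19.0 17.0
```

Call:
{"op": "arm_command", "data": {"increments": [{"travel":[0.25,0.014,0],"rotation":[0,0,0],"grip":20},{"travel":[0.25,0.014,0],"rotation":[0,0,0],"grip":20},{"travel":[0.25,0.014,0],"rotation":[0,0,0],"grip":20},{"travel":[0.25,0.014,0],"rotation":[0,0,0],"grip":20},{"travel":[0.25,0.014,0],"rotation":[0,0,0],"grip":20},{"travel":[0.25,0.014,0],"rotation":[0,0,0],"grip":20},{"travel":[0.25,0.014,0],"rotation":[0,0,0],"grip":20},{"travel":[0.25,0.014,0],"rotation":[0,0,0],"grip":20}]}}

```text
time: 9.15
position: [0.5395, 0.0609, 0.044]
eef_rot: [0.7, 0.714, 0.0, -0.0]
contact_force: [1.3, -0.5, 0.4]
opening: 0.0198
grip_force: 0.1
```

Call:
{"op": "arm_command", "data": {"increments": [{"travel":[0.15,0,0],"rotation":[0,0,0],"grip":20},{"travel":[0,0,0],"rotation":[0,0,0],"grip":20},{"travel":[0,0,0],"rotation":[0,0,0],"grip":20}]}}

```text
time: 9.4
position: [0.5394, 0.0641, 0.044]
eef_rot: [0.7, 0.714, 0.0, 0.0]
contact_force: [-0.2, -0.7, -0.7]
opening: 0.0201
grip_force: 0.0
```

```bash
python3 - <<'E'
from h import *
look('w7')
s=arm.observe(); print(s["contact_force"])
E
```

```text
t 9.4 tcp [0.5394 0.0641 0.044 ] ty deg 1.16
[ 228  111   52   52 2063] world [0.5393 0.1197 0.089 ] tool [ 55.6   1.  -45. ] z by depth 0.018
[275 167  54  68 940] world [0.5607 0.0926 0.089 ] tool [ 28.1  21.9 -45. ] z by depth 0.075
[173 169  44  64 900] world [0.5143 0.0917 0.089 ] tool [ 28.1 -24.6 -45. ] z by depth 0.0797
[  40  283   55   37 1050] world [0.4516 0.04   0.089 ] tool [-22.4 -88.2 -45. ] z by depth 0.0898
[ 0.26605498 -1.11377428  0.36665139]
```

View pics/w7.png

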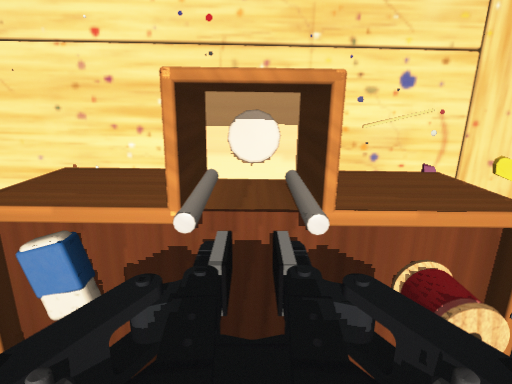

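The first cake is in the well, at px (254,137) with its top at z ≈ 0.018, and the spool and eraser have not been touched. Next is the cake at (0.607, -0.105).

Call:
{"op": "arm_command", "data": {"increments": [{"travel":[-0.4,0,0],"rotation":[0,0,0],"grip":20},{"travel":[-0.8,0,-0.5],"rotation":[0,0,0],"grip":20},{"travel":[-0.9,0,-0.5],"rotation":[0,0,0],"grip":20},{"travel":[-0.9,0,-0.4],"rotation":[0,0,0],"grip":20},{"travel":[-1,0.5,0],"rotation":[0,0,0],"grip":20},{"travel":[-1,0.5,0],"rotation":[0,0,0],"grip":20},{"travel":[-1,0.5,0],"rotation":[0,0,0],"grip":20},{"travel":[-1,0.5,0],"rotation":[0,0,0],"grip":20}]}}

```text
time: 10.12
position: [0.5927, -0.1132, 0.0792]
eef_rot: [0.701, 0.713, -0.0, 0.0]
contact_force: [0.3, -0.5, -1.0]
opening: 0.0202
grip_force: 0.0
```

Call:
{"op": "arm_command", "data": {"increments": [{"travel":[-0.9,0.3,0],"rotation":[0,0,0],"grip":20},{"travel":[-0.7,0.2,0],"rotation":[0,0,0],"grip":20},{"travel":[0,0,0],"rotation":[0,0,0],"grip":20},{"travel":[0,0,0],"rotation":[0,0,0],"grip":20}]}}

```text
time: 10.45
position: [0.6053, -0.1526, 0.0788]
eef_rot: [0.701, 0.713, -0.001, 0.0]
contact_force: [-0.6, 0.6, -0.8]
opening: 0.0202
grip_force: 0.0
```

```bash
python3 - <<'E'
from h import *
look('w8')
E
```

```text
t 10.45 tcp [ 0.6053 -0.1526  0.0788] ty deg 0.91
[  400     0   112   270 14584] world [ 0.7107 -0.0976  0.089 ] tool [ 53.3 106.3 -10.3] z by depth -0.7917
[  0  14  17  58 512] world [ 0.486  -0.0571  0.089 ] tool [  97.3 -117.7  -10.2] z by depth 0.0895
[ 227  118   62   63 2993] world [ 0.6079 -0.1069  0.089 ] tool [ 45.6   3.3 -10.2] z by depth 0.0878
[  0 296  25  49 638] world [ 0.4578 -0.2153  0.089 ] tool [ -60.4 -148.4  -10. ] z by depth 0.007
```

Call:
{"op": "arm_command", "data": {"increments": [{"travel":[0,0.13,0.5],"rotation":[0,0,0],"grip":20},{"travel":[0,0,0.5],"rotation":[0,0,0],"grip":20},{"travel":[0,0,0.38],"rotation":[0,0,0],"grip":20},{"travel":[0.3,0,0],"rotation":[0,0,0],"grip":20},{"travel":[0.25,0,0],"rotation":[0,0,0],"grip":20},{"travel":[0.15,0,0],"rotation":[0,0,0],"grip":20},{"travel":[0.15,0,0],"rotation":[0,0,0],"grip":20},{"travel":[0.15,0,0],"rotation":[0,0,0],"grip":20}]}}

```text
time: 11.17
position: [0.6086, -0.1241, 0.0442]
eef_rot: [0.7, 0.714, -0.0, -0.0]
contact_force: [-0.3, -0.1, -0.3]
opening: 0.0197
grip_force: 0.1
```

Call:
{"op": "arm_command", "data": {"increments": [{"travel":[0.15,0,0],"rotation":[0,0,0],"grip":20},{"travel":[0.2,-0.05,0],"rotation":[0,0,0],"grip":20},{"travel":[0.25,-0.11,0],"rotation":[0,0,0],"grip":20},{"travel":[0.25,-0.11,0],"rotation":[0,0,0],"grip":20},{"travel":[0.25,-0.11,0],"rotation":[0,0,0],"grip":20},{"travel":[0.25,-0.11,0],"rotation":[0,0,0],"grip":20},{"travel":[0.25,-0.11,0],"rotation":[0,0,0],"grip":20},{"travel":[0.25,-0.11,0],"rotation":[0,0,0],"grip":20}]}}

```text
time: 11.83
position: [0.5899, -0.0781, 0.0446]
eef_rot: [0.7, 0.714, 0.0, -0.0]
contact_force: [0.4, -0.6, 0.1]
opening: 0.0202
grip_force: 0.1
```

```bash
python3 - <<'E'
from h import *
look('w9')
E
```

```text
t 11.83 tcp [ 0.5899 -0.0781  0.0446] ty deg 1.14
[ 447    0   65  213 7874] world [ 0.6805 -0.0085  0.089 ] tool [ 67.8  92.  -44.4] z by depth -0.7924
[   0  167   36   72 1889] world [ 0.4869 -0.0532  0.089 ] tool [  26.9 -102.5  -44.4] z by depth 0.0878
[ 208  166   88  109 5288] world [ 0.5897 -0.0593  0.089 ] tool [ 18.9   0.2 -44.4] z by depth 0.0896
[ 423  217   37   90 1366] world [ 0.6777 -0.078   0.089 ] tool [ -1.6  87.9 -44.4] z by depth -0.3121
```

Call:
{"op": "arm_command", "data": {"increments": [{"travel":[0.25,-0.11,0],"rotation":[0,0,0],"grip":20},{"travel":[0.25,-0.11,0],"rotation":[0,0,0],"grip":20},{"travel":[0.25,-0.11,0],"rotation":[0,0,0],"grip":20},{"travel":[0.25,-0.11,0],"rotation":[0,0,0],"grip":20},{"travel":[0.25,-0.11,0],"rotation":[0,0,0],"grip":20},{"travel":[0.25,-0.11,0],"rotation":[0,0,0],"grip":20},{"travel":[0.25,-0.11,0],"rotation":[0,0,0],"grip":20},{"travel":[0.25,-0.11,0],"rotation":[0,0,0],"grip":20}]}}

```text
time: 12.55
position: [0.567, -0.0286, 0.0445]
eef_rot: [0.7, 0.714, 0.0, 0.0]
contact_force: [-0.5, -0.8, 0.3]
opening: 0.0203
grip_force: 0.1
```

Call:
{"op": "arm_command", "data": {"increments": [{"travel":[0.25,-0.11,0],"rotation":[0,0,0],"grip":20},{"travel":[0.25,-0.11,0],"rotation":[0,0,0],"grip":20},{"travel":[0.25,-0.11,0],"rotation":[0,0,0],"grip":20},{"travel":[0.25,-0.11,0],"rotation":[0,0,0],"grip":20},{"travel":[0.25,-0.11,0],"rotation":[0,0,0],"grip":20},{"travel":[0.25,-0.11,0],"rotation":[0,0,0],"grip":20},{"travel":[0.25,-0.11,0],"rotation":[0,0,0],"grip":20},{"travel":[0,0,0],"rotation":[0,0,0],"grip":20}]}}

```text
time: 13.22
position: [0.5462, 0.0162, 0.0444]
eef_rot: [0.699, 0.715, 0.0, -0.001]
contact_force: [0.5, -0.3, 0.1]
opening: 0.0198
grip_force: 0.0
```

```bash
python3 - <<'E'
from h import *
look('w10')
E
```

```text
t 13.22 tcp [0.5462 0.0162 0.0444] ty deg 1.26
[ 217   26   55   59 2512] world [0.5416 0.1028 0.089 ] tool [ 86.7  -2.7 -44.5] z by depth 0.0196
[150  90  33  26 516] world [0.5106 0.0845 0.089 ] tool [ 69.  -34.1 -44.4] z by depth 0.0968
[297  92  25  26 508] world [0.568 0.085 0.089] tool [ 68.3  23.3 -44.5] z by depth 0.0979
[ 210  166   84  109 4912] world [0.546  0.0351 0.089 ] tool [ 18.9   0.2 -44.5] z by depth 0.0911
[   8  188   62   41 1715] world [0.4521 0.0385 0.089 ] tool [ 24.4 -93.6 -44.4] z by depth 0.0889
```

Call:
{"op": "arm_command", "data": {"increments": [{"travel":[0.2,-0.05,0],"rotation":[0,0,0],"grip":20},{"travel":[0.2,-0.06,0],"rotation":[0,0,0],"grip":20},{"travel":[0.2,-0.06,0],"rotation":[0,0,0],"grip":20},{"travel":[0.2,-0.06,0],"rotation":[0,0,0],"grip":20},{"travel":[0.25,0,0],"rotation":[0,0,0],"grip":20},{"travel":[0.25,0,0],"rotation":[0,0,0],"grip":20},{"travel":[0.25,0,0],"rotation":[0,0,0],"grip":20},{"travel":[0.25,0,0],"rotation":[0,0,0],"grip":20}]}}

```text
time: 13.93
position: [0.5405, 0.0598, 0.0445]
eef_rot: [0.7, 0.714, 0.0, -0.0]
contact_force: [-0.2, -0.3, -0.2]
opening: 0.0199
grip_force: 0.1
```

Call:
{"op": "arm_command", "data": {"increments": [{"travel":[0.15,0,0],"rotation":[0,0,0],"grip":20},{"travel":[0,0,0],"rotation":[0,0,0],"grip":20},{"travel":[0,0,0],"rotation":[0,0,0],"grip":20}]}}

```text
time: 14.18
position: [0.5404, 0.063, 0.0445]
eef_rot: [0.7, 0.714, 0.0, 0.0]
contact_force: [-0.2, 0.2, -0.0]
opening: 0.0196
grip_force: 0.0
```

```bash
python3 - <<'E'
from h import *
look('w11')
E
```

```text
t 14.18 tcp [0.5404 0.063  0.0445] ty deg 1.17
[ 226  109   54   76 3371] world [0.54   0.1144 0.089 ] tool [ 51.4   0.6 -44.5] z by depth 0.0333
[279 165  48  67 890] world [0.5622 0.0925 0.089 ] tool [ 29.1  22.4 -44.5] z by depth 0.0774
[171 167  45  63 876] world [0.5146 0.0915 0.089 ] tool [ 29.1 -25.3 -44.5] z by depth 0.0792
[  38  280   56   38 1180] world [0.4518 0.0398 0.089 ] tool [-21.3 -89.  -44.5] z by depth 0.0891
```

View pics/w11.png

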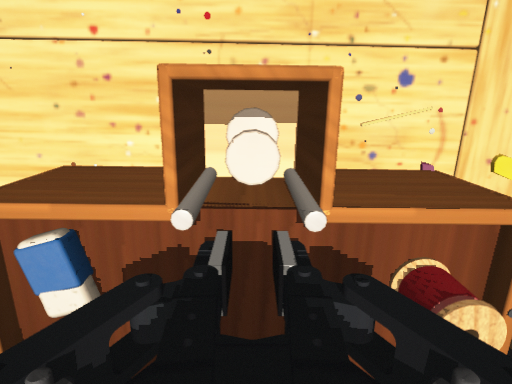

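The second cake is in the well, at px (252,158). The last one is at (0.4705, -0.0545). I'll turn the tool 36° to bring it in front of the gate.

Call:
{"op": "arm_command", "data": {"increments": [{"travel":[-0.4,0,0],"rotation":[0,0,0],"grip":20},{"travel":[-0.8,0,-0.5],"rotation":[0,0,0],"grip":20},{"travel":[-0.9,0,-0.5],"rotation":[0,0,0],"grip":20},{"travel":[-0.9,-0.7,-0.4],"rotation":[0,0,0],"grip":20},{"travel":[-1,-1,0],"rotation":[0,0,0],"grip":20},{"travel":[-1,-1,0],"rotation":[0,0,0],"grip":20},{"travel":[-1,-1,0],"rotation":[0,0,0],"grip":20}]}}

```text
time: 14.82
position: [0.4497, -0.0915, 0.0799]
eef_rot: [0.701, 0.714, -0.0, 0.001]
contact_force: [0.4, -1.1, 0.5]
opening: 0.0197
grip_force: 0.0
```

Call:
{"op": "arm_command", "data": {"increments": [{"travel":[0,0,0],"rotation":[0,0,0.0167],"grip":20},{"travel":[0,0,0],"rotation":[0,0,0.0167],"grip":20},{"travel":[0,0,0],"rotation":[0,0,0.0167],"grip":20},{"travel":[0,0,0],"rotation":[0,0,0.0167],"grip":20},{"travel":[0,0,0],"rotation":[0,0,0.0167],"grip":20},{"travel":[0,0,0],"rotation":[0,0,0.0167],"grip":20},{"travel":[0,0,0],"rotation":[0,0,0],"grip":20},{"travel":[0,0,0],"rotation":[0,0,0],"grip":20}]}}

```text
time: 15.48
position: [0.4506, -0.0901, 0.0796]
eef_rot: [0.886, 0.463, -0.0, 0.0]
contact_force: [-1.4, -0.4, 0.5]
opening: 0.0198
grip_force: 0.0
```

```bash
python3 - <<'E'
from h import *
look('w12')
E
```

```text
t 15.48 tcp [ 0.4506 -0.0901  0.0796] ty deg -34.85
[  75    0   51   57 1792] world [0.4504 0.0365 0.089 ] tool [103.7 -72.6  -9.5] z by depth 0.089
[ 214  130   61   61 2912] world [ 0.4702 -0.0552  0.089 ] tool [39.8 -3.9 -9.4] z by depth 0.0897
```

Call:
{"op": "arm_command", "data": {"increments": [{"travel":[0.12,-0.16,0],"rotation":[0,0,0],"grip":20},{"travel":[0,0,0.5],"rotation":[0,0,0],"grip":20},{"travel":[0,0,0.5],"rotation":[0,0,0],"grip":20},{"travel":[0,0,0.4],"rotation":[0,0,0],"grip":20},{"travel":[0.15,0,0],"rotation":[0,0,0],"grip":20},{"travel":[0.15,0,0],"rotation":[0,0,0],"grip":20},{"travel":[0.15,0,0],"rotation":[0,0,0],"grip":20},{"travel":[0.15,0,0],"rotation":[0,0,0],"grip":20}]}}

```text
time: 16.2
position: [0.4586, -0.0715, 0.0451]
eef_rot: [0.887, 0.463, 0.001, 0.0]
contact_force: [0.1, -1.5, -1.1]
opening: 0.02
grip_force: 0.1
```

Call:
{"op": "arm_command", "data": {"increments": [{"travel":[0.15,0,0],"rotation":[0,0,0],"grip":20},{"travel":[0.2,0,0],"rotation":[0,0,0],"grip":20},{"travel":[0.25,0,0],"rotation":[0,0,0],"grip":20},{"travel":[0.25,0,0],"rotation":[0,0,0],"grip":20},{"travel":[0.25,0,0],"rotation":[0,0,0],"grip":20},{"travel":[0.25,0,0],"rotation":[0,0,0],"grip":20},{"travel":[0.25,0,0],"rotation":[0,0,0],"grip":20},{"travel":[0,0,0],"rotation":[0,0,0],"grip":20}]}}

```text
time: 16.87
position: [0.4821, -0.0375, 0.0445]
eef_rot: [0.886, 0.463, 0.001, -0.0]
contact_force: [0.0, 0.2, 0.5]
opening: 0.0201
grip_force: 0.0
```

```bash
python3 - <<'E'
from h import *
look('w13')
E
```

```text
t 16.87 tcp [ 0.4821 -0.0375  0.0445] ty deg -34.81
[  62  132   60   62 2138] world [0.4522 0.0377 0.089 ] tool [ 44.8 -67.5 -44.5] z by depth 0.0893
[ 211  166   78  109 4746] world [ 0.4922 -0.0215  0.089 ] tool [ 19.   -0.8 -44.5] z by depth 0.0895
```

Call:
{"op": "arm_command", "data": {"increments": [{"travel":[0.25,0.04,0],"rotation":[0,0,0],"grip":20},{"travel":[0.25,0.05,0],"rotation":[0,0,0],"grip":20},{"travel":[0.25,0.05,0],"rotation":[0,0,0],"grip":20},{"travel":[0.25,0.05,0],"rotation":[0,0,0],"grip":20},{"travel":[0.25,0.05,0],"rotation":[0,0,0],"grip":20},{"travel":[0.25,0.05,0],"rotation":[0,0,0],"grip":20},{"travel":[0.25,0.05,0],"rotation":[0,0,0],"grip":20},{"travel":[0.25,0.05,0],"rotation":[0,0,0],"grip":20}]}}

```text
time: 17.58
position: [0.5179, -0.0033, 0.0445]
eef_rot: [0.887, 0.462, 0.0, -0.0]
contact_force: [-0.3, -0.1, -0.1]
opening: 0.0199
grip_force: 0.1
```

Call:
{"op": "arm_command", "data": {"increments": [{"travel":[0.2,0.04,0],"rotation":[0,0,0],"grip":20},{"travel":[0.15,0.02,0],"rotation":[0,0,0],"grip":20},{"travel":[0,0,0],"rotation":[0,0,0],"grip":20},{"travel":[-0.4,0,0],"rotation":[0,0,0],"grip":20},{"travel":[-0.8,0,0],"rotation":[0,0,0],"grip":20},{"travel":[-0.8,0,-0.4],"rotation":[0,0,0],"grip":20},{"travel":[0,0,0],"rotation":[0,0,0],"grip":20}]}}

```text
time: 18.17
position: [0.4913, -0.0441, 0.0555]
eef_rot: [0.888, 0.459, -0.002, 0.001]
contact_force: [-0.1, -0.2, 0.4]
opening: 0.02
grip_force: 0.0
```

Call:
{"op": "arm_command", "data": {"increments": [{"travel":[0,0,0],"rotation":[0,0,-0.0167],"grip":20},{"travel":[0,0,0],"rotation":[0,0,-0.0167],"grip":20},{"travel":[0,0,0],"rotation":[0,0,-0.0167],"grip":20},{"travel":[0,0,0],"rotation":[0,0,-0.0167],"grip":20},{"travel":[0,0,0],"rotation":[0,0,-0.0167],"grip":20},{"travel":[0,0,0],"rotation":[0,0,-0.0167],"grip":20},{"travel":[0,0,0],"rotation":[0,0,0],"grip":20},{"travel":[0,0,0],"rotation":[0,0,0],"grip":20}]}}

```text
time: 18.83
position: [0.4946, -0.0391, 0.0546]
eef_rot: [0.701, 0.713, -0.0, -0.0]
contact_force: [-0.4, 0.1, 0.4]
opening: 0.0203
grip_force: 0.0
```

```bash
python3 - <<'E'
from h import *
look('w14')
E
```

```text
t 18.83 tcp [ 0.4946 -0.0391  0.0546] ty deg 0.92
[ 121   60   62   47 2103] world [0.451  0.0372 0.089 ] tool [ 77.1 -42.3 -34.4] z by depth 0.0903
[ 316   79   75   78 4526] world [0.5381 0.0244 0.089 ] tool [ 62.8  44.5 -34.4] z by depth 0.0901
```

Call:
{"op": "arm_command", "data": {"increments": [{"travel":[0,0.6,0],"rotation":[0,0,0],"grip":20},{"travel":[0,0.6,0],"rotation":[0,0,0],"grip":20},{"travel":[0,0.6,0.2],"rotation":[0,0,0],"grip":20},{"travel":[0.3,0,0.2],"rotation":[0,0,0],"grip":20},{"travel":[0.4,0,0],"rotation":[0,0,0],"grip":20},{"travel":[0.3,0,0],"rotation":[0,0,0],"grip":20},{"travel":[0.15,0,0],"rotation":[0,0,0],"grip":20},{"travel":[0.15,0,0],"rotation":[0,0,0],"grip":20}]}}

```text
time: 19.55
position: [0.5384, -0.004, 0.0446]
eef_rot: [0.7, 0.714, -0.0, -0.001]
contact_force: [0.3, 0.1, 0.3]
opening: 0.02
grip_force: 0.0
```

Call:
{"op": "arm_command", "data": {"increments": [{"travel":[0.15,0,0],"rotation":[0,0,0],"grip":20},{"travel":[0.15,0,0],"rotation":[0,0,0],"grip":20},{"travel":[0.15,0,0],"rotation":[0,0,0],"grip":20},{"travel":[0.2,0,0],"rotation":[0,0,0],"grip":20},{"travel":[0.2,0,0],"rotation":[0,0,0],"grip":20},{"travel":[0,0,0],"rotation":[0,0,0],"grip":20}]}}

```text
time: 20.05
position: [0.539, 0.0177, 0.0445]
eef_rot: [0.7, 0.715, 0.0, -0.0]
contact_force: [-0.8, 0.2, 0.0]
opening: 0.0198
grip_force: 0.0
```

```bash
python3 - <<'E'
from h import *
look('w15')
E
```

```text
t 20.05 tcp [0.539  0.0177 0.0445] ty deg 1.23
[ 228   29   58   80 3699] world [0.5394 0.0995 0.089 ] tool [ 81.8   2.1 -44.4] z by depth 0.0332
[169  95  32  26 513] world [0.5107 0.0842 0.089 ] tool [ 67.1 -26.8 -44.4] z by depth 0.0984
[311  97  29  26 513] world [0.5674 0.0847 0.089 ] tool [ 66.3  29.8 -44.4] z by depth 0.0971
[ 210  165   85   98 4845] world [0.5389 0.0396 0.089 ] tool [ 21.9   0.4 -44.5] z by depth 0.0902
[  25  191   61   42 1687] world [0.4519 0.0386 0.089 ] tool [ 22.8 -86.6 -44.5] z by depth 0.0894
```

Call:
{"op": "arm_command", "data": {"increments": [{"travel":[0.25,0.008,0],"rotation":[0,0,0],"grip":20},{"travel":[0.25,0.008,0],"rotation":[0,0,0],"grip":20},{"travel":[0.25,0.008,0],"rotation":[0,0,0],"grip":20},{"travel":[0.25,0.008,0],"rotation":[0,0,0],"grip":20},{"travel":[0.25,0.008,0],"rotation":[0,0,0],"grip":20},{"travel":[0.25,0.008,0],"rotation":[0,0,0],"grip":20},{"travel":[0.25,0,0],"rotation":[0,0,0],"grip":20},{"travel":[0.15,0,0],"rotation":[0,0,0],"grip":20}]}}

```text
time: 20.77
position: [0.5392, 0.065, 0.0445]
eef_rot: [0.7, 0.714, 0.0, -0.0]
contact_force: [0.6, -0.1, -0.9]
opening: 0.0203
grip_force: 0.0
```

Call:
{"op": "arm_command", "data": {"increments": [{"travel":[0,0,0],"rotation":[0,0,0],"grip":20},{"travel":[0,0,0],"rotation":[0,0,0],"grip":20},{"travel":[0,0,0],"rotation":[0,0,0],"grip":20}]}}

```text
time: 21.02
position: [0.5392, 0.0632, 0.0445]
eef_rot: [0.7, 0.714, -0.0, 0.0]
contact_force: [0.3, -0.2, -0.1]
opening: 0.0199
grip_force: 0.0
```

```bash
python3 - <<'E'
from h import *
look('w16')
E
```

```text
t 21.02 tcp [0.5392 0.0632 0.0445] ty deg 1.11
[ 223  109   59   76 3493] world [0.5386 0.1146 0.089 ] tool [ 51.4   0.4 -44.5] z by depth 0.0469
[281 165  49  67 884] world [0.5621 0.0927 0.089 ] tool [ 29.1  23.5 -44.5] z by depth 0.0755
[174 168  43  63 878] world [0.5143 0.0913 0.089 ] tool [ 28.6 -24.4 -44.5] z by depth 0.0807
[  41  281   55   37 1113] world [0.4518 0.0399 0.089 ] tool [-21.6 -87.9 -44.4] z by depth 0.0893
```

View pics/w16.png

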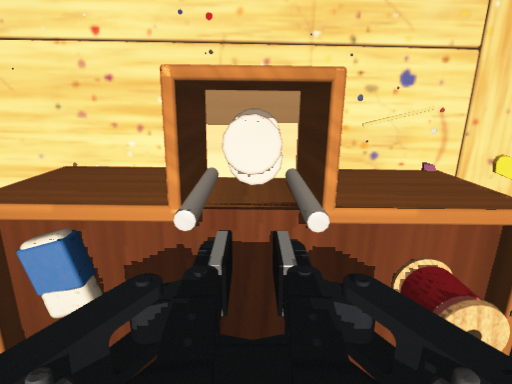

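All three cakes are piled in the well, with the top one at px (252,148) and z ≈ 0.047, about 28 mm below the deck. The spool and eraser are undisturbed. I'll back off, rise clear and hand in.

Call:
{"op": "arm_command", "data": {"increments": [{"travel":[-0.6,0,0],"rotation":[0,0,0],"grip":20},{"travel":[-0.8,0,0],"rotation":[0,0,0],"grip":20},{"travel":[0,0,-0.8],"rotation":[0,0,0],"grip":20},{"travel":[0,0,-0.8],"rotation":[0,0,0],"grip":20},{"travel":[0,0,-0.8],"rotation":[0,0,0],"grip":20},{"travel":[0,0,-0.5],"rotation":[0,0,0],"grip":20},{"travel":[0,0,0],"rotation":[0,0,0],"grip":20},{"travel":[0,0,0],"rotation":[0,0,0],"grip":20}]}}

```text
time: 21.73
position: [0.5403, 0.0282, 0.1174]
eef_rot: [0.7, 0.714, 0.001, 0.0]
contact_force: [-0.0, -0.5, -0.5]
opening: 0.0197
grip_force: 0.0
```

```bash
python3 - <<'E'
from h import *
look('w17')
print(arm.close_job())
E
```

```text
t 21.73 tcp [0.5403 0.0282 0.1174] ty deg 1.1
[ 451    0   61  233 7230] world [0.6847 0.0923 0.089 ] tool [ 61.3 145.5  28.6] z by depth -0.7898
[ 230   62   44   59 2052] world [0.5391 0.1044 0.089 ] tool [76.2  0.2 28.4] z by depth 0.0476
[100 178  40  27 740] world [0.4515 0.0386 0.089 ] tool [ 12.  -88.7  28.3] z by depth 0.0895
the job is handed in; nothing more can be done
None
```

I pushed all three white cakes through the gate one at a time; they now lie in the well, the spool and eraser stand untouched, and I handed the job in at about 22 s (no verdict was returned).

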